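# Set the blue-capped bottle and tube into their matching nests

## Robot

A 6-joint arm with a two-finger parallel gripper is mounted at the origin on a cart in front of the work surface, level with it; the furniture and walls round the work are solid. World frame = base frame: x ahead of the robot, y to its left, z up, the work surface at z = 0. Lengths are in m, angles in rad, forces in N, time in s.
With the tool pointing down it reaches from about 0.375 to 0.975 m from the base axis. Payload 3.8 kg.
Tool frame: the origin (TCP) lies midway between the tips of the shut fingers; the grasp point (between the pads) lies 19 mm behind it; z points along the fingers, y is the line along which they close (so a half turn about z gives the same grasp; the last joint's range is limited). The gripper opens to 85 mm and grips with 20 to 120 N. Pads are 22 mm wide; open, the fingers measure 114 mm over their backs; the gripper's body (76 mm by 85 mm) begins 54 mm behind the grasp point. The pads swing forward as they close: fully open they stand 13 mm farther back than shut.
Start: joints at [-1.152, 0.264, 1.604, -0, 1.274, -0.037], TCP at [0.297, -0.606, 0.191] pointing down, gripper open.
Joint ranges: [-2.63, 2.63], [-0.94, 2.18], [0.31, 2.57], [-1.31, 4.45], [0, 2.66], [-2.55, 2.55]. Speed limits (rad/s): [2.57, 2.57, 3.14, 3.14, 3.14, 3.14].

## Interface

Orientations are given as a rotation vector (axis times angle).
In Python, from workcell import read_state, vision, ticket gives the robot as it stands. The module is installed in compiled form; this text tells all that it offers.
- The arm moves only by the tool jog_arm, never from a script. Its arguments are lists of equal length, an entry for each row: "turn": the turn, a rotation vector about the tool's x, y, z in rad, a list of three; "delta_pos": the shift along the tool's x, y, z in m, a list of three; "gripper": the finger opening in m, from 0 to 0.0854. In form: {"turn": [[rx, ry, rz], ...], "delta_pos": [[dx, dy, dz], ...], "gripper": [gripper, ...]}. A call has 1 to 20 rows; each row shifts and turns the commanded pose from where the row before left it, along the tool's axes as they then stand; what a row does not reach is not made up. A row lasts 1/12 s, in which the tool goes at most 41.7 mm and 7.16 degrees, less where a joint would pass 70% of its speed; a pose out of reach is approached as far as the arm can. A call with a gripper value outside its range is refused whole. The fingers move at their own pace and stop on an object; "grip_force" is the grip in N (left out, the last holds). Time passes only in rows, so rows that do not move let the fingers close. It gives the time, the measured TCP pose, the force, the opening and the grip force at its end, in the units of the state.
- read_state(): the state, without advancing time (a new reading comes with each control period).
- vision.read_camera(name): name is "scene" or "top"; returns the picture (480x640x3 uint8, red, green, blue); there is no depth.
- vision.calibration(name): a dict with "vfov" (degrees; the focal length in pixels is half the picture's height over the tangent of half this angle, whatever the lens; pixels are square), "cx", "cy" (the principal point, pixels), "dist" ([k1, k2, p1, p2, k3] as OpenCV has them; the pictures are not rectified), "R" (3x3) and "t" (3): a world point X has camera coordinates R X + t. Camera axes: x right, y down, z forward; pixel columns grow to the right and rows downward; lengths in m; the calibration is good to about 2 mm. A picture is of the moment at which its call begins. calibration takes no time and is no camera call.
- ticket.finish_job(): hands the job in; it is judged then, once.
The state is a dict: "time": time; "q": joint angles; "joint_vel": joint speeds; "joint_torque": joint torques, N m; "tool_pos": TCP position; "tcp_rot": TCP orientation; "wrist_force": force on the tool from outside, world axes, zero at the start; "torque": the same for the moment, N m; "width": opening from 0.0 (shut) to 1.0 (fully open); "grip_force": force on a finger pad.
Only numpy, scipy, OpenCV 4.12 (cv2) and the standard library are available. Lean on these libraries where they do the work, as an engineer would, in place of code of your own. Each camera call takes 0.05 s, during which the arm holds its last target. There are 200 camera calls.

## Task

Put the two blue-capped things away in the green nests that match their shape: stand the bottle with the blue cap upright in the round nest, and lay the conical tube with the blue cap lengthwise in the long trough, either way round. Lower each one into its nest before letting go, do not drop it. The bottle with the red cap and the tube with the orange cap are not wanted.

Things in the scene. Friction and masses are not known exactly. Their poses are not given: they have to be found in the camera images.
- bottle_center (a point): Centre, 52 mm above its underside, of the white bottle with the BLUE cap, upright on the desk: 104 mm high, body 48 mm in diameter up to 75 mm, cap 28 mm, 0.16 kg. Grasp the body from above at this height or a little over it. A taller bottle (52 x 124 mm) with a RED cap stands to one side of it in y, 85 mm or more between centres; fingers closing along world x keep clear of it.
- tube_center (a point): Centre of the whitish conical tube with the BLUE cap, lying on the desk, 11 mm above it. 117 mm long along its own y axis (22 mm wide cap at the -y end, tip at +y), body 17 mm in diameter, 14 g. Grasp it here from above, fingers closing across its length; it can roll if nudged. A like tube with an ORANGE cap lies beside it, nearer or farther in x, 85 mm or more between centres.
- round_nest_floor (a point): Middle of the round nest's floor, 4 mm above the desk; the nest is a green cup on a 100 mm square plate, fixed. Inside diameter 76 mm, wall 5 mm, rim 22 mm above this point. A bottle standing in it has its centre 52 mm above this point. The round and the long nest stand side by side in y, either one at the left, 125 mm or more between centres.
- long_nest_floor (a point): Middle of the floor of the long nest, a fixed green trough, 4 mm above the desk. It runs along this point's x axis, 145 mm inside; sides slope out at 45 degrees from the 16 mm wide floor to 60 mm at the rim, 22 mm up; end walls 17 mm. Mid-way both sides are cut away over 56 mm, down to the floor, for the fingers. Plate 163 x 80 mm. A tube in it has its centre 11 mm above this point.
Things that resemble listed ones, but are neither listed nor needed, are in the scene too. Leave any purple look-alike of the part that bears bottle_center alone.

How it is judged:
By the outcome, as a careful person would: the job done as asked, in the order asked, and still so for the second after the job is handed in, with the robot touching nothing.
It also fails if it takes over 53 s, if anything falls off the work surface, if the arm or the gripper's body presses on something with over 40 N, if the wrist force passes 120 N, or if a joint passes its speed limit or range.

## Working session

There is one attempt and no reset: what is moved stays moved. The work goes in short steps, Python scripts to look and compute and a tool call to move; the robot and the scene stay as the last step left them, time stands still between calls to the robot, and variables do not carry over. Pictures are saved under pics/ and viewed, at most 11 in all, crops included, and the job is handed in when it is done.

Besides the shell and the picture viewer there is one more tool, called after "Emit:" as name(argument=value, ...) on one line, values as JSON. jog_arm: Moves the arm, as the interface text tells. Its arguments: {"type":"object","properties":{"turn":{"type":"array","items":{"type":"array","items":{"type":"number"}}},"delta_pos":{"type":"array","items":{"type":"array","items":{"type":"number"}}},"gripper":{"type":"array","items":{"type":"number"}},"grip_force":{"type":"number"}},"required":["turn","delta_pos","gripper"]}

```bash
mkdir -p pics; cat > h.py <<'E'
import numpy as np, cv2
from workcell import read_state, vision, ticket
def K(c):
    f=240/np.tan(np.radians(c["vfov"])/2); return np.array([[f,0,c["cx"]],[0,f,c["cy"]],[0,0,1.]])
def ray(n,uv):
    c=vision.calibration(n); p=cv2.undistortPoints(np.array([[uv]],float),K(c),np.array(c["dist"],float))[0,0]
    R=np.array(c["R"]);t=np.array(c["t"]); return -R.T@t, R.T@np.array([p[0],p[1],1])
def onz(n,uv,z):
    o,d=ray(n,uv); return o+d*(z-o[2])/d[2]
def proj(n,X):
    c=vision.calibration(n); return cv2.projectPoints(np.array([X],float),cv2.Rodrigues(np.array(c["R"]))[0],np.array(c["t"],float),K(c),np.array(c["dist"],float))[0][0,0]
def shot(n,f):
    im=vision.read_camera(n); cv2.imwrite("pics/"+f,im[:,:,::-1]); return im
def blobs(im,lo,hi,amin=40):
    m=cv2.inRange(cv2.cvtColor(im,cv2.COLOR_RGB2HSV),lo,hi)
    n,l,s,c=cv2.connectedComponentsWithStats(m)
    return [(c[i].round(1).tolist(),s[i].tolist()) for i in range(1,n) if s[i][4]>amin],l
E
python3 - <<'E'
from h import *
for n in("top","scene"):
    im=shot(n,n+"0.png"); o,_=ray(n,(320,240)); print(n,o.round(3))
    for k,lo,hi in(("blue",(100,110,50),(125,255,255)),("green",(40,80,40),(85,255,255)),("purple",(126,60,40),(160,255,255))):
        for b in blobs(im,lo,hi)[0]: print(k,b,onz(n,b[0],0.02).round(3))
s=read_state();print(s["tcp_rot"],s["time"])
E
```

```text
top [ 0.389 -0.052  1.11 ]
blue ([284.1, 70.2], [234, 0, 67, 111, 1690]) [0.937 0.056 0.02 ]
blue ([519.3, 49.3], [483, 0, 71, 106, 761]) [ 1.012 -0.503  0.02 ]
blue ([191.7, 93.1], [169, 83, 83, 31, 223]) [0.876 0.27  0.02 ]
blue ([93.4, 105.6], [80, 91, 30, 30, 88]) [0.842 0.502 0.02 ]
blue ([513.7, 101.2], [509, 94, 10, 15, 54]) [ 0.879 -0.483  0.02 ]
blue ([396.2, 261.1], [390, 256, 13, 12, 115]) [ 0.496 -0.209  0.02 ]
green ([182.1, 249.7], [156, 212, 53, 77, 2500]) [0.508 0.266 0.02 ]
green ([259.3, 238.1], [233, 212, 54, 53, 1859]) [0.539 0.095 0.02 ]
green ([266.2, 437.3], [255, 433, 20, 10, 58]) [0.112 0.063 0.02 ]
green ([317.8, 458.1], [291, 441, 52, 39, 673]) [ 0.072 -0.048  0.02 ]
green ([222.7, 462.8], [209, 447, 31, 33, 446]) [0.055 0.153 0.02 ]
purple ([329.2, 246.1], [319, 235, 21, 23, 376]) [ 0.525 -0.06   0.02 ]
scene [-0.571 -0.643  0.63 ]
blue ([310.7, 118.4], [216, 38, 130, 114, 1721]) [1.862 0.69  0.02 ]
blue ([480.5, 108.1], [457, 45, 34, 124, 483]) [2.535 0.033 0.02 ]
blue ([106.7, 178.2], [104, 170, 6, 18, 77]) [0.751 0.886 0.02 ]
blue ([517.0, 224.1], [514, 217, 7, 15, 63]) [ 0.976 -0.44   0.02 ]
blue ([550.4, 233.2], [544, 227, 12, 10, 49]) [ 0.956 -0.535  0.02 ]
blue ([366.8, 248.3], [360, 243, 14, 11, 124]) [ 0.639 -0.134  0.02 ]
blue ([19.1, 306.5], [0, 289, 38, 44, 382]) [0.03  0.399 0.02 ]
blue ([448.4, 313.5], [445, 309, 7, 10, 60]) [ 0.431 -0.404  0.02 ]
green ([48.6, 51.3], [40, 43, 18, 18, 212]) [3.947 5.336 0.02 ]
green ([205.7, 240.4], [176, 224, 61, 34, 996]) [0.493 0.249 0.02 ]
green ([264.5, 249.1], [239, 237, 46, 27, 824]) [0.518 0.087 0.02 ]
purple ([317.4, 250.7], [308, 226, 20, 47, 791]) [ 0.57  -0.033  0.02 ]
[-3.05837803e+00 -7.09335764e-01  5.92409140e-04] 0.1
```

View pics/top0.png

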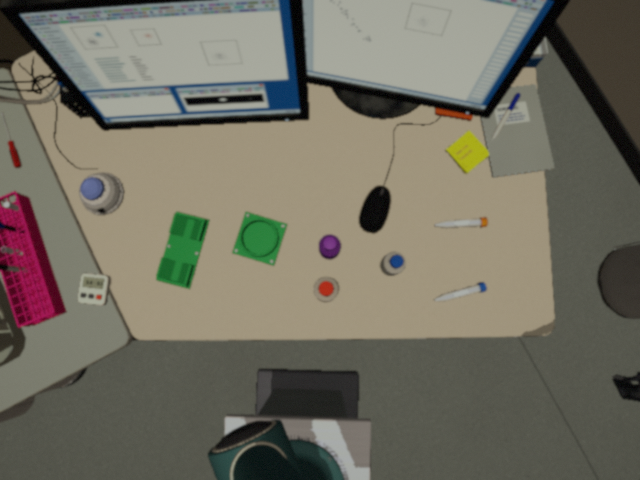

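View pics/scene0.png

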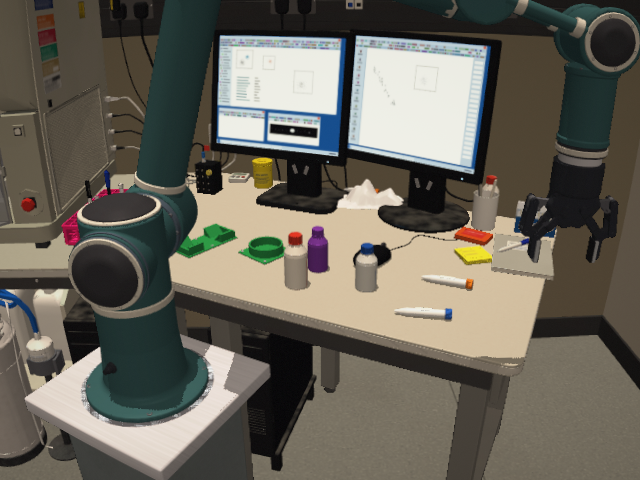

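The top view shows these candidates:
- Blue-capped bottle at (396,263), with the red-capped one at (326,288) and the purple look-alike at (329,246).
- A large lilac-capped jar at (97,190), which doesn't match the size or the cap.
- Blue-capped tube at (483,288), with the orange-capped one at (485,222).
- Trough at (182,250) and round nest at (259,238).

In the scene view the blue bottle's cap is at (367,248) and the blue tube's cap at (448,313). Next I'll measure these and confirm them in a crop.

```bash
python3 - <<'E'
from h import *
im=cv2.imread("pics/top0.png")[:,:,::-1].copy()
cv2.imwrite("pics/crop.png",cv2.resize(im[200:310,140:520,::-1],None,fx=2.1,fy=2.1,interpolation=cv2.INTER_CUBIC))
print("tcp px",proj("top",read_state()["tool_pos"]),proj("scene",read_state()["tool_pos"]))
def tri(a,b):
    o1,d1=ray("top",a);o2,d2=ray("scene",b);s=np.linalg.lstsq(np.c_[d1,-d2],o2-o1,rcond=None)[0]
    p,q=o1+d1*s[0],o2+d2*s[1];return ((p+q)/2).round(4),np.linalg.norm(p-q).round(4)
print("bottle cap tri",tri((396.2,261.1),(366.8,248.3)), onz("top",(396.2,261.1),.1).round(4))
# bottle full silhouette in scene: cap-x
# tube: white+blue blob in top
hsv=cv2.cvtColor(im,cv2.COLOR_RGB2HSV)
def tube(roi):
    x0,y0,x1,y1=roi; h=hsv[y0:y1,x0:x1].astype(int)
    m=((h[...,1]<45)&(h[...,2]>120))|((h[...,0]>95)&(h[...,0]<130)&(h[...,1]>60))
    n,l,s,c=cv2.connectedComponentsWithStats(m.astype(np.uint8)); i=1+np.argmax(s[1:,4])
    yx=np.argwhere(l==i)[:,::-1]+[x0,y0]; r=cv2.minAreaRect(yx.astype(np.float32)); print(r,s[i])
    P=np.array([onz("top",p,.011)[:2] for p in yx]); c=P.mean(0); d=np.linalg.svd(P-c)[2][0]
    t=(P-c)@d; w=(P-c)@np.array([-d[1],d[0]]); print("len",np.ptp(t),"wid",np.ptp(w),"centre",c+d*(t.max()+t.min())/2,"dir",d,np.degrees(np.arctan2(d[1],d[0])))
tube((425,275,495,310))
# nests
for nm,roi in(("trough",(150,205,215,295)),("round",(228,205,292,270))):
    x0,y0,x1,y1=roi; m=cv2.inRange(hsv[y0:y1,x0:x1],(40,60,30),(85,255,255))
    c=max(cv2.findContours(m,0,2)[0],key=cv2.contourArea)[:,0]+[x0,y0]
    for z in (.003,.026):
        P=np.array([onz("top",p,z)[:2] for p in c]); r=cv2.minAreaRect((P*1000).astype(np.float32)); print(nm,z,r)
E
```

```text
tcp px [618.89131102 364.17276473] [555.77782299 290.06717743]
bottle cap tri (array([ 0.4883, -0.1978,  0.096 ]), np.float64(0.0006)) [ 0.4881 -0.1975  0.1   ]
((460.800048828125, 293.8999938964844), (11.067972183227539, 54.707401275634766), 71.56504821777344) [  9   6  54  21 403]
len 0.12365084394794948 wid 0.02455638433356923 centre [ 0.43031309 -0.35423581] dir [ 0.27846659 -0.96044592] -73.83129258773126
trough 0.003 ((510.83612060546875, 271.75567626953125), (83.48096466064453, 163.1630859375), 77.37041473388672)
trough 0.026 ((508.30450439453125, 265.0228271484375), (81.74614715576172, 159.7723846435547), 77.37039947509766)
round 0.003 ((541.3501586914062, 97.70447540283203), (100.57549285888672, 100.59148406982422), 74.52389526367188)
round 0.026 ((538.1843872070312, 94.58854675292969), (98.48542785644531, 98.50111389160156), 74.52391052246094)
```

View pics/crop.png

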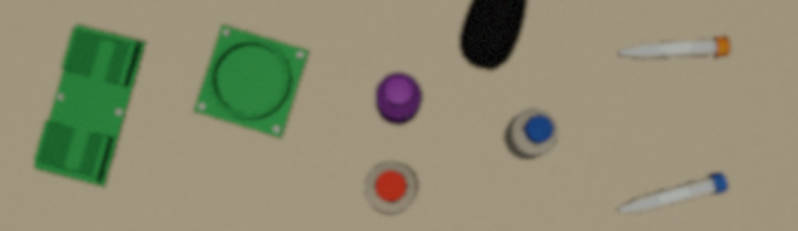

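The crop confirms it: the blue-capped bottle is the one at about (396,262). The blue-capped tube is the lower one, with its cap at (482,287) and tip at (436,300). The measured sizes agree with the ones given: cap height 96 mm, tube length 118–124 mm, plates 100×100 and 163×82 mm. I'll go for the bottle first, turning so the fingers close along world x.

Emit:
jog_arm(turn=[[0, 0, -0.1014], [0, 0, -0.1014], [0, 0, -0.1014], [0, 0, -0.1014], [0, 0, -0.1014], [0, 0, -0.1014], [0, 0, -0.1014], [0, 0, -0.1014], [0, 0, -0.1014], [0, 0, -0.1014], [0, 0, -0.1014]], delta_pos=[[0, 0, 0], [0, 0, 0], [0, 0, 0], [0, 0, 0], [0, 0, 0], [0, 0, 0], [0, 0, 0], [0, 0, 0], [0, 0, 0], [0, 0, 0], [0, 0, 0]], gripper=[0.085, 0.085, 0.085, 0.085, 0.085, 0.085, 0.085, 0.085, 0.085, 0.085, 0.085], grip_force=40)

```text
time: 1.02
tool_pos: [0.2969, -0.6056, 0.1906]
tcp_rot: [-2.215, -2.227, -0.001]
wrist_force: [-0.2, -0.2, -0.0]
width: 0.996
grip_force: 0.0
```

Emit:
jog_arm(turn=[[0, 0, 0], [0, 0, 0], [0, 0, 0], [0, 0, 0], [0, 0, 0], [0, 0, 0], [0, 0, 0], [0, 0, 0], [0, 0, 0], [0, 0, 0], [0, 0, 0], [0, 0, 0], [0, 0, 0], [0, 0, 0], [0, 0, 0], [0, 0, 0], [0, 0, 0], [0, 0, 0]], delta_pos=[[0.024, 0.0112, 0], [0.024, 0.0112, 0], [0.024, 0.0112, 0], [0.024, 0.0112, 0], [0.024, 0.0112, 0], [0.024, 0.0112, 0], [0.024, 0.0112, 0], [0.024, 0.0112, 0], [0.024, 0.0112, 0], [0.024, 0.0112, 0], [0.024, 0.0112, 0], [0.024, 0.0112, 0], [0.024, 0.0112, 0], [0.024, 0.0112, 0], [0.024, 0.0112, 0], [0.024, 0.0112, 0], [0.024, 0.0112, 0], [0, 0, 0]], gripper=[0.085, 0.085, 0.085, 0.085, 0.085, 0.085, 0.085, 0.085, 0.085, 0.085, 0.085, 0.085, 0.085, 0.085, 0.085, 0.085, 0.085, 0.085])

```text
time: 2.52
tool_pos: [0.4884, -0.1941, 0.1909]
tcp_rot: [-2.216, -2.224, -0.003]
wrist_force: [0.4, 0.5, -0.3]
width: 0.996
grip_force: 0.0
```

```bash
python3 - <<'E'
from h import *
from scipy.spatial.transform import Rotation as R
im=shot("scene","s1.png"); s=read_state(); print(s["tool_pos"],R.from_rotvec(s["tcp_rot"]).as_matrix().round(3),s["time"],proj("scene",s["tool_pos"]))
cv2.imwrite("pics/s1c.png",cv2.resize(im[100:320,240:500,::-1],None,fx=2.5,fy=2.5))
E
```

```text
[ 0.48769086 -0.19599022  0.19091069] [[-0.004  1.    -0.001]
 [ 1.     0.004  0.001]
 [ 0.001 -0.001 -1.   ]] 2.5667 [367.42441427 207.05113602]
```

View pics/s1c.png

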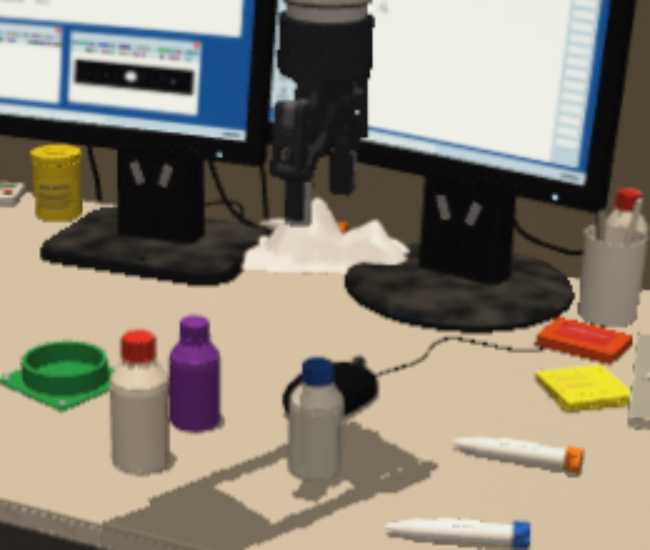

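The crop shows the gripper above the blue bottle, but the fingertips average about (368,182). The reported TCP projects to (367,207), so the tips look higher than reported. I'll check from the top before descending.

```bash
python3 - <<'E'
from h import *
im=shot("top","t1.png"); s=read_state(); p=s["tool_pos"]; print(p,proj("top",p),[proj("scene",np.array(p)+[dx,0,dz]).round(1).tolist() for dx in(-.045,0.045) for dz in(0.013,.05)])
cv2.imwrite("pics/t1c.png",cv2.resize(im[140:400,240:560,::-1],None,fx=2.2,fy=2.2))
E
```

```text
[ 0.48724622 -0.19721164  0.19093653] [403.09346428 256.95383703] [[359.2, 208.3], [359.6, 190.9], [376.4, 194.9], [377.0, 178.4]]
```

View pics/t1c.png

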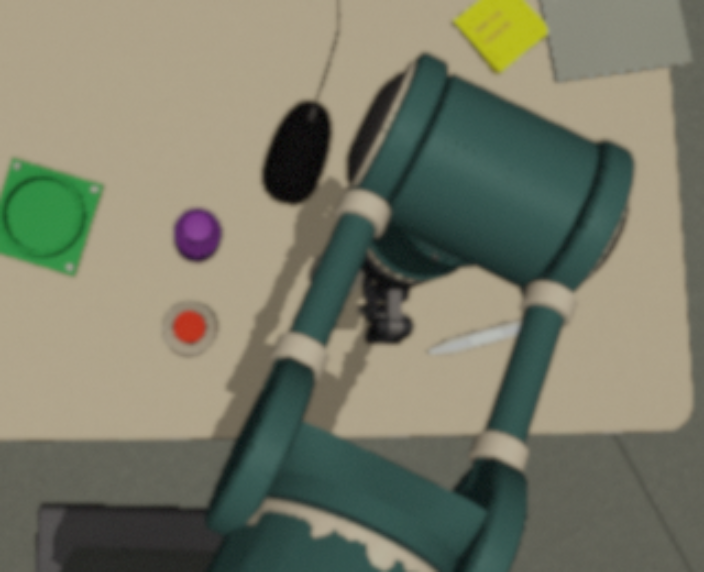

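The gripper is horizontally over the bottle. In the scene view the fingertips, at (359,188) and (377,176), still look about 40 mm above where they should be. I'll come down part of the way, straddling the bottle, and look again.

Emit:
jog_arm(turn=[[0, 0, 0], [0, 0, 0], [0, 0, 0], [0, 0, 0], [0, 0, 0], [0, 0, 0]], delta_pos=[[0, 0.001, 0.022], [0, 0, 0.022], [0, 0, 0.022], [0, 0, 0.022], [0, 0, 0.022], [0, 0, 0]], gripper=[0.085, 0.085, 0.085, 0.085, 0.085, 0.085])

```text
time: 3.12
tool_pos: [0.4837, -0.1974, 0.0763]
tcp_rot: [-2.216, -2.214, 0.006]
wrist_force: [-1.3, -0.8, -1.1]
width: 0.997
grip_force: 0.0
```

```bash
python3 - <<'E'
from h import *
im=shot("scene","s2.png"); s=read_state(); p=s["tool_pos"]; print(p,s["wrist_force"])
x0,y0,f=300,150,5
v=cv2.resize(im[150:300,300:440],None,fx=4,fy=4)
for dx in(-.045,.045):
    for dz,c in((0.013,(255,0,0)),(.05,(0,255,0))):
        q=(proj("scene",np.array(p)+[dx,0,dz])-[300,150])*4; print(q.round()); cv2.circle(v,tuple(int(a) for a in q),3,c,-1)
cv2.imwrite("pics/s2c.png",v[:,:,::-1])
E
```

```text
[ 0.48515322 -0.1978812   0.07854855] [-0.68096629  0.45412724  0.16668842]
[231. 435.]
[232. 371.]
[298. 372.]
[300. 311.]
```

View pics/s2c.png

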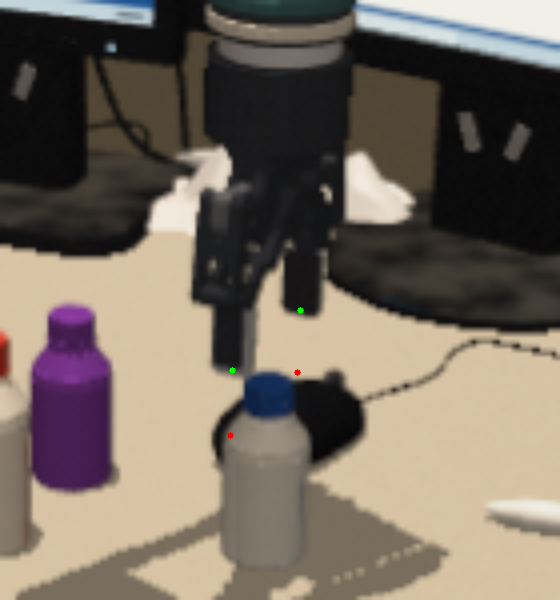

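The tips, at crop pixels (232,372) and (300,313), match a point 50 mm above the reported TCP, where 13 mm is expected. That suggests a z offset of about +38 mm. A horizontal offset along the camera ray could look the same, so I'll rule that out from the top view.

```bash
python3 - <<'E'
from h import *
im=shot("top","t2.png"); s=read_state(); p=np.array(s["tool_pos"]); print(p)
v=cv2.resize(im[200:320,360:460],None,fx=5,fy=5)
def dot(X,c):
    q=(proj("top",X)-[360,200])*5; print(q.round()); cv2.circle(v,tuple(int(a) for a in q),4,c,-1)
for z in(.013,.05): dot(p+[-.057,0,z],(255,0,0))
dot(p+[-.057,0,.05+.06],(0,255,0)); dot(p+[.018,0,.013],(255,255,0))
cv2.imwrite("pics/t2c.png",v[:,:,::-1])
E
```

```text
[ 0.48702403 -0.19853321  0.08060797]
[180. 448.]
[193. 445.]
[218. 439.]
[182. 266.]
```

View pics/t2c.png

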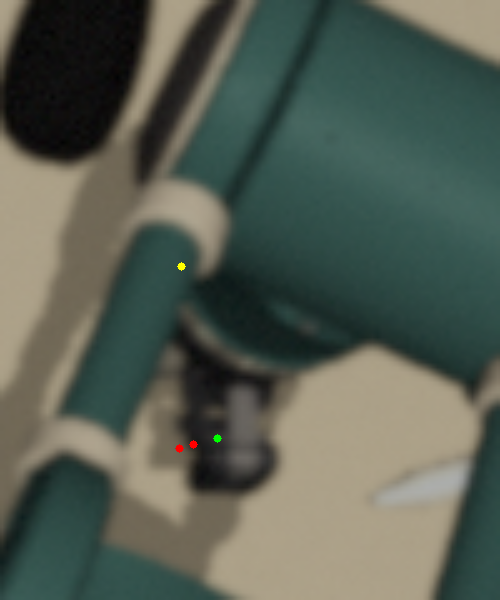

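The top view rules out a horizontal shift: the near finger is at or short of the prediction, not 75 mm farther on. So the true TCP is about 38 mm above the reported one. I'll descend using that, watching the force.

Emit:
jog_arm(turn=[[0, 0, 0], [0, 0, 0], [0, 0, 0], [0, 0, 0]], delta_pos=[[0, 0.001, 0.014], [0, 0, 0.013], [0, 0, 0.013], [0, 0, 0]], gripper=[0.085, 0.085, 0.085, 0.085])

```text
time: 3.55
tool_pos: [0.4887, -0.1983, 0.041]
tcp_rot: [-2.221, -2.22, 0.001]
wrist_force: [-0.7, 1.2, 0.3]
width: 0.992
grip_force: 0.0
```

Emit:
jog_arm(turn=[[0, 0, 0], [0, 0, 0], [0, 0, 0], [0, 0, 0], [0, 0, 0]], delta_pos=[[0, 0, 0.01], [0, 0, 0.01], [0, 0, 0.01], [0, 0, 0.01], [0, 0, 0]], gripper=[0.085, 0.085, 0.085, 0.085, 0.085])

```text
time: 3.97
tool_pos: [0.4874, -0.1972, -0.001]
tcp_rot: [-2.218, -2.219, 0.002]
wrist_force: [-0.5, 1.0, -0.1]
width: 0.996
grip_force: 0.0
```

```bash
python3 - <<'E'
from h import *
im=shot("scene","s3.png"); s=read_state(); p=s["tool_pos"]; print(p,s["wrist_force"],s["time"])
v=cv2.resize(im[150:310,290:450],None,fx=3.7,fy=3.7)
cv2.imwrite("pics/s3c.png",v[:,:,::-1])
E
```

```text
[ 4.87920597e-01 -1.97350005e-01 -1.96631520e-04] [-0.95435722 -0.79938841  0.93892584] 4.0167
```

View pics/s3c.png

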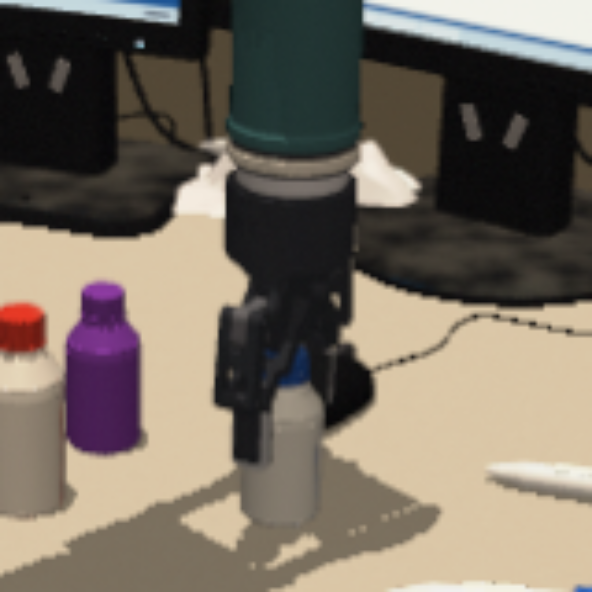

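The fingers straddle the bottle body (finger at crop (250,460), cap at (290,365)), the gripper body clears the cap, and there is no contact. That confirms the 38 mm offset. Gripping and lifting now.

Emit:
jog_arm(turn=[[0, 0, 0], [0, 0, 0], [0, 0, 0], [0, 0, 0], [0, 0, 0], [0, 0, 0], [0, 0, 0], [0, 0, 0], [0, 0, 0], [0, 0, 0]], delta_pos=[[0, 0, 0], [0, 0, 0], [0, 0, 0], [0, 0, 0], [0, 0, 0], [0, 0, 0], [0, 0, 0], [0, 0, 0], [0, 0, 0], [0, 0, 0]], gripper=[0.03, 0.03, 0.03, 0.03, 0.03, 0.03, 0.03, 0.03, 0.03, 0.03], grip_force=40)

```text
time: 4.85
tool_pos: [0.4902, -0.1983, 0.0021]
tcp_rot: [2.22, 2.221, 0.001]
wrist_force: [0.9, 0.1, 5.8]
width: 0.549
grip_force: 41.6
```

Emit:
jog_arm(turn=[[0, 0, 0], [0, 0, 0], [0, 0, 0], [0, 0, 0], [0, 0, 0], [0, 0, 0], [0, 0, 0], [0, 0, 0], [0, 0, 0], [0, 0, 0], [0, 0, 0], [0, 0, 0]], delta_pos=[[0, 0, -0.008], [0, 0, -0.014], [0, 0, -0.016], [0, 0, -0.016], [0, 0, -0.016], [0, 0, -0.016], [0, 0, -0.016], [0, 0, -0.016], [0, 0, -0.016], [0, 0, -0.014], [0, 0, -0.012], [0, 0, 0]], gripper=[0.03, 0.03, 0.03, 0.03, 0.03, 0.03, 0.03, 0.03, 0.03, 0.03, 0.03, 0.03])

```text
time: 5.85
tool_pos: [0.4904, -0.1986, 0.1638]
tcp_rot: [2.219, 2.22, 0.002]
wrist_force: [2.1, -0.3, -1.3]
width: 0.553
grip_force: 41.5
```

The gripper holds 47 mm at 41 N and the bottle has lifted. Next I'll carry it over the round nest at (0.541, 0.097).

Emit:
jog_arm(turn=[[0, 0, 0], [0, 0, 0], [0, 0, 0], [0, 0, 0], [0, 0, 0], [0, 0, 0], [0, 0, 0], [0, 0, 0], [0, 0, 0], [0, 0, 0], [0, 0, 0], [0, 0, 0], [0, 0, 0], [0, 0, 0], [0, 0, 0], [0, 0, 0], [0, 0, 0], [0, 0, 0], [0, 0, 0]], delta_pos=[[0.009, 0.0016, 0], [0.0185, 0.0032, 0], [0.0185, 0.0032, 0], [0.0185, 0.0032, 0], [0.0185, 0.0032, 0], [0.0185, 0.0032, 0], [0.0185, 0.0032, 0], [0.0185, 0.0032, 0], [0.0185, 0.0032, 0], [0.0185, 0.0032, 0], [0.0185, 0.0032, 0], [0.0185, 0.0032, 0], [0.0185, 0.0032, 0], [0.0185, 0.0032, 0], [0.0185, 0.0032, 0], [0.0185, 0.0032, 0], [0.009, 0.0016, 0], [0, 0, 0], [0, 0, 0]], gripper=[0.03, 0.03, 0.03, 0.03, 0.03, 0.03, 0.03, 0.03, 0.03, 0.03, 0.03, 0.03, 0.03, 0.03, 0.03, 0.03, 0.03, 0.03, 0.03])

```text
time: 7.43
tool_pos: [0.5394, 0.0976, 0.1602]
tcp_rot: [-2.219, -2.223, 0.003]
wrist_force: [-0.5, -0.2, -1.9]
width: 0.552
grip_force: 41.5
```

```bash
python3 - <<'E'
from h import *
im=shot("scene","s4.png"); s=read_state(); p=s["tool_pos"]; print(p,s["wrist_force"],s["time"])
# expected cap-centre pixel if held upright at nest centre
b,_=blobs(im,(100,110,50),(125,255,255)); print(b)
print("cap exp",proj("scene",np.array([p[0],p[1],p[2]+.096])),"nest rim",proj("scene",[.541,.097,.026]))
cv2.imwrite("pics/s4c.png",cv2.resize(im[100:320,170:400,::-1],None,fx=2.6,fy=2.6))
E
```

```text
[0.53961098 0.09707627 0.16047455] [ 0.21405393 -1.14476146 -1.92359219] 7.4833
[([326.8, 116.4], [277, 38, 69, 114, 1364]), ([480.4, 108.1], [456, 45, 35, 124, 486]), ([224.3, 123.8], [216, 105, 28, 38, 134]), ([263.8, 154.8], [261, 150, 6, 10, 43]), ([106.7, 178.2], [104, 170, 6, 18, 77]), ([534.9, 226.4], [514, 217, 43, 20, 447]), ([526.6, 240.6], [521, 238, 12, 7, 45]), ([19.1, 306.5], [0, 289, 38, 44, 382]), ([448.4, 313.5], [445, 309, 7, 10, 60])]
cap exp [261.71959315 153.11752168] nest rim [265.82882157 242.69493855]
```

View pics/s4c.png

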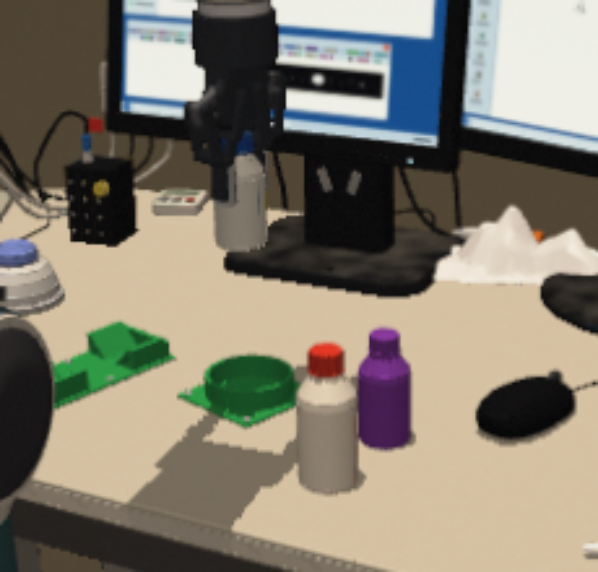

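The bottle hangs upright, its cap at (264,155) where I expected (262,153), and it is centred over the round nest at about (266,243). Lowering it.

Emit:
jog_arm(turn=[[0, 0, 0], [0, 0, 0], [0, 0, 0], [0, 0, 0], [0, 0, 0], [0, 0, 0], [0, 0, 0], [0, 0, 0], [0, 0, 0], [0, 0, 0], [0, 0, 0], [0, 0, 0], [0, 0, 0]], delta_pos=[[0, 0, 0.01], [0, 0, 0.018], [0, 0, 0.018], [0, 0, 0.018], [0, 0, 0.018], [0, 0, 0.018], [0, 0, 0.018], [0, 0, 0.014], [0, 0, 0.01], [0, 0, 0.005], [0, 0, 0.003], [0, 0, 0.002], [0, 0, 0]], gripper=[0.03, 0.03, 0.03, 0.03, 0.03, 0.03, 0.03, 0.03, 0.03, 0.03, 0.03, 0.03, 0.03])

```text
time: 8.57
tool_pos: [0.5409, 0.0974, 0.0097]
tcp_rot: [2.221, 2.221, 0.001]
wrist_force: [-0.8, -0.2, -1.8]
width: 0.557
grip_force: 41.5
```

Emit:
jog_arm(turn=[[0, 0, 0], [0, 0, 0], [0, 0, 0]], delta_pos=[[0, 0, 0.0015], [0, 0, 0.001], [0, 0, 0]], gripper=[0.03, 0.03, 0.03])

```text
time: 8.82
tool_pos: [0.5408, 0.0976, 0.0073]
tcp_rot: [2.221, 2.222, 0.001]
wrist_force: [-0.6, -0.4, -2.5]
width: 0.553
grip_force: 41.5
```

Not down yet: the wrist still carries the bottle's weight.

Emit:
jog_arm(turn=[[0, 0, 0], [0, 0, 0], [0, 0, 0]], delta_pos=[[0, 0, 0.001], [0, 0, 0.001], [0, 0, 0]], gripper=[0.03, 0.03, 0.03])

```text
time: 9.07
tool_pos: [0.541, 0.0977, 0.0061]
tcp_rot: [2.221, 2.222, 0.001]
wrist_force: [-1.8, -0.3, 4.5]
width: 0.553
grip_force: 42.1
```

It has touched down (+4.5 N). Releasing, then rising straight up.

Emit:
jog_arm(turn=[[0, 0, 0], [0, 0, 0], [0, 0, 0], [0, 0, 0], [0, 0, 0], [0, 0, 0], [0, 0, 0], [0, 0, 0]], delta_pos=[[0, 0, 0], [0, 0, 0], [0, 0, 0], [0, 0, 0], [0, 0, 0], [0, 0, 0], [0, 0, 0], [0, 0, 0]], gripper=[0.06, 0.07, 0.085, 0.085, 0.085, 0.085, 0.085, 0.085])

```text
time: 9.73
tool_pos: [0.5404, 0.0975, 0.0048]
tcp_rot: [-2.221, -2.222, 0.0]
wrist_force: [0.8, 0.1, -0.1]
width: 0.995
grip_force: 0.0
```

Emit:
jog_arm(turn=[[0, 0, 0], [0, 0, 0], [0, 0, 0], [0, 0, 0], [0, 0, 0], [0, 0, 0], [0, 0, 0], [0, 0, 0], [0, 0, 0], [0, 0, 0], [0, 0, 0]], delta_pos=[[0, 0, -0.01], [0, 0, -0.016], [0, 0, -0.018], [0, 0, -0.018], [0, 0, -0.018], [0, 0, -0.018], [0, 0, -0.018], [0, 0, -0.018], [0, 0, -0.016], [0, 0, -0.01], [0, 0, 0]], gripper=[0.085, 0.085, 0.085, 0.085, 0.085, 0.085, 0.085, 0.085, 0.085, 0.085, 0.085])

```text
time: 10.65
tool_pos: [0.5426, 0.0978, 0.1685]
tcp_rot: [2.218, 2.219, 0.007]
wrist_force: [0.2, 0.2, 0.6]
width: 0.994
grip_force: 0.0
```

```bash
python3 - <<'E'
from h import *
im=shot("scene","s5.png"); s=read_state(); print(s["tool_pos"],s["time"])
for b in blobs(im,(100,110,50),(125,255,255))[0]: print(b)
print("cap expected",proj("scene",[.541,.0977,.100]), "tube cap before 448.4,313.5")
E
```

```text
[0.54149854 0.09764964 0.16659594] 10.7
([326.9, 116.4], [277, 38, 70, 114, 1364])
([480.5, 107.9], [456, 45, 35, 124, 485])
([224.1, 123.6], [216, 105, 28, 38, 130])
([106.7, 178.2], [104, 170, 6, 18, 77])
([263.6, 215.2], [259, 211, 10, 9, 81])
([534.9, 226.4], [514, 217, 43, 20, 448])
([526.6, 240.6], [521, 238, 12, 7, 45])
([19.0, 306.5], [0, 289, 38, 44, 380])
([448.4, 313.5], [445, 309, 7, 10, 60])
cap expected [264.38230439 215.04169116] tube cap before 448.4,313.5
```

The cap is at (264,215), as expected for the bottle upright in the nest. The tube hasn't moved, so I'll go there.

Emit:
jog_arm(turn=[[0, 0, 0], [0, 0, 0], [0, 0, 0], [0, 0, 0], [0, 0, 0], [0, 0, 0], [0, 0, 0], [0, 0, 0], [0, 0, 0], [0, 0, 0], [0, 0, 0], [0, 0, 0], [0, 0, 0], [0, 0, 0], [0, 0, 0], [0, 0, 0], [0, 0, 0], [0, 0, 0], [0, 0, 0], [0, 0, 0]], delta_pos=[[-0.0226, -0.00555, 0], [-0.0226, -0.00555, 0], [-0.0226, -0.00555, 0], [-0.0226, -0.00555, 0], [-0.0226, -0.00555, 0], [-0.0226, -0.00555, 0], [-0.0226, -0.00555, 0], [-0.0226, -0.00555, 0], [-0.0226, -0.00555, 0], [-0.0226, -0.00555, 0], [-0.0226, -0.00555, 0], [-0.0226, -0.00555, 0], [-0.0226, -0.00555, 0], [-0.0226, -0.00555, 0], [-0.0226, -0.00555, 0], [-0.0226, -0.00555, 0], [-0.0226, -0.00555, 0], [-0.0226, -0.00555, 0], [-0.0226, -0.00555, 0], [-0.0226, -0.00555, 0]], gripper=[0.085, 0.085, 0.085, 0.085, 0.085, 0.085, 0.085, 0.085, 0.085, 0.085, 0.085, 0.085, 0.085, 0.085, 0.085, 0.085, 0.085, 0.085, 0.085, 0.085])

```text
time: 12.37
tool_pos: [0.4283, -0.3548, 0.1631]
tcp_rot: [-2.219, -2.22, 0.0]
wrist_force: [0.2, 0.2, -1.1]
width: 0.993
grip_force: 0.0
```

Emit:
jog_arm(turn=[[0, 0, -0.0943], [0, 0, -0.0943], [0, 0, -0.0943], [0, 0, 0], [0, 0, 0], [0, 0, 0], [0, 0, 0], [0, 0, 0], [0, 0, 0]], delta_pos=[[0, 0, 0], [0, 0, 0], [0, 0, 0], [0, 0, 0.018], [0, 0, 0.018], [0, 0, 0.018], [0, 0, 0.018], [0, 0, 0.018], [0, 0, 0]], gripper=[0.05, 0.05, 0.05, 0.05, 0.05, 0.05, 0.05, 0.05, 0.05], grip_force=25)

```text
time: 13.12
tool_pos: [0.4259, -0.3512, 0.0691]
tcp_rot: [-1.879, -2.505, -0.001]
wrist_force: [-0.4, 1.1, -1.8]
width: 0.586
grip_force: 0.0
```

```bash
python3 - <<'E'
from h import *
from scipy.spatial.transform import Rotation as R
im=shot("scene","s6.png"); s=read_state(); p=np.array(s["tool_pos"]); M=R.from_rotvec(s["tcp_rot"]).as_matrix()
print(p,M.round(3),s["time"],s["width"])
print("err tool axes",(M.T@(np.array([.4303,-.3542,p[2]])-p)).round(4))
x0,y0=330,200; v=cv2.resize(im[200:340,330:490],None,fx=4,fy=4)
for c,e in(((255,0,0),0),((0,255,0),.05)):
    X=[p[0],p[1],.011] if e==0 else [.4303,-.3542,.011]
    q=(proj("scene",X)-[x0,y0])*4; cv2.circle(v,tuple(int(a) for a in q),4,c,-1)
cv2.imwrite("pics/s6c.png",v[:,:,::-1])
E
```

```text
[ 0.4269476  -0.35213824  0.0712064 ] [[-0.279  0.96  -0.006]
 [ 0.96   0.279  0.005]
 [ 0.007 -0.004 -1.   ]] 13.1667 0.585934731056855
err tool axes [-0.0029  0.0026 -0.    ]
```

View pics/s6c.png

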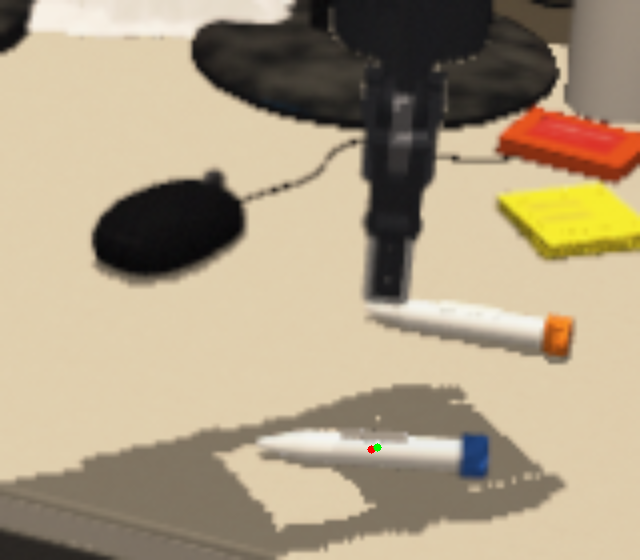

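The lower tube has the blue cap, running from (257,441) to (488,455) in the crop, and its middle at (372,448) agrees with my point at (376,447). I'll descend to just above it with a narrower opening.

Emit:
jog_arm(turn=[[0, 0, 0], [0, 0, 0], [0, 0, 0], [0, 0, 0], [0, 0, 0], [0, 0, 0], [0, 0, 0], [0, 0, 0], [0, 0, 0]], delta_pos=[[-0.001, 0.001, 0.014], [0, 0, 0.014], [0, 0, 0.014], [0, 0, 0.014], [0, 0, 0.014], [0, 0, 0.01], [0, 0, 0.006], [0, 0, 0], [0, 0, 0]], gripper=[0.038, 0.038, 0.038, 0.038, 0.038, 0.038, 0.038, 0.038, 0.038])

```text
time: 13.92
tool_pos: [0.431, -0.3554, -0.0108]
tcp_rot: [1.886, 2.513, 0.0]
wrist_force: [0.8, 0.1, 0.7]
width: 0.447
grip_force: 0.0
```

```bash
python3 - <<'E'
from h import *
from scipy.spatial.transform import Rotation as R
s=read_state(); p=np.array(s["tool_pos"]); M=R.from_rotvec(s["tcp_rot"]).as_matrix()
print(p,M[:,2].round(4),s["time"],s["width"],s["wrist_force"])
print("err tool axes",(M.T@(np.array([.4303,-.3542,p[2]])-p)).round(4))
E
```

```text
[ 0.43101664 -0.35535094 -0.01082449] [ 1.e-04 -0.e+00 -1.e+00] 13.9167 0.4465361641553326 [0.78077577 0.14283563 0.67763803]
err tool axes [ 0.0013 -0.0004 -0.    ]
```

Emit:
jog_arm(turn=[[0, 0, 0], [0, 0, 0], [0, 0, 0], [0, 0, 0], [0, 0, 0]], delta_pos=[[0.001, 0, 0.006], [0, 0, 0.006], [0, 0, 0.004], [0, 0, 0.002], [0, 0, 0]], gripper=[0.038, 0.038, 0.038, 0.038, 0.038])

```text
time: 14.33
tool_pos: [0.43, -0.3538, -0.0299]
tcp_rot: [-1.885, -2.512, -0.0]
wrist_force: [0.3, -0.4, -0.3]
width: 0.445
grip_force: 0.0
```

Emit:
jog_arm(turn=[[0, 0, 0], [0, 0, 0], [0, 0, 0]], delta_pos=[[0, 0, 0.002], [0, 0, 0.001], [0, 0, 0]], gripper=[0.038, 0.038, 0.038])

```text
time: 14.58
tool_pos: [0.4305, -0.3542, -0.0322]
tcp_rot: [-1.886, -2.513, -0.0]
wrist_force: [0.2, -0.2, 0.5]
width: 0.449
grip_force: 0.0
```

```bash
python3 - <<'E'
from h import *
im=shot("scene","s7.png"); s=read_state(); p=np.array(s["tool_pos"]); print(p,s["wrist_force"],s["width"])
cv2.imwrite("pics/s7c.png",cv2.resize(im[220:340,360:480,::-1],None,fx=5,fy=5))
E
```

```text
[ 0.43057385 -0.35428953 -0.03214871] [ 0.18432802 -0.16658334 -0.10807774] 0.44718179290372206
```

View pics/s7c.png

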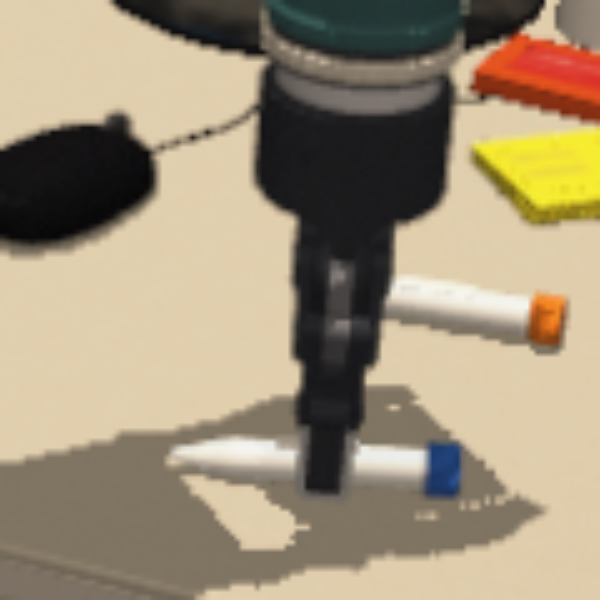

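The near finger at crop (325,480) straddles the tube's middle, just above the desk, with no contact yet. I'll go 2 mm lower, then close gently.

Emit:
jog_arm(turn=[[0, 0, 0], [0, 0, 0], [0, 0, 0], [0, 0, 0], [0, 0, 0]], delta_pos=[[0, 0, 0.001], [0, 0, 0.001], [0, 0, 0], [0, 0, 0], [0, 0, 0]], gripper=[0.038, 0.038, 0.028, 0.028, 0.028], grip_force=25)

```text
time: 15.05
tool_pos: [0.4306, -0.3543, -0.0341]
tcp_rot: [1.886, 2.513, 0.0]
wrist_force: [0.4, 0.0, 0.6]
width: 0.329
grip_force: 0.0
```

Emit:
jog_arm(turn=[[0, 0, 0], [0, 0, 0], [0, 0, 0], [0, 0, 0], [0, 0, 0], [0, 0, 0]], delta_pos=[[0, 0, 0], [0, 0, 0], [0, 0, 0], [0, 0, 0], [0, 0, 0], [0, 0, 0]], gripper=[0.02, 0.015, 0.01, 0.01, 0.01, 0.01])

```text
time: 15.55
tool_pos: [0.4306, -0.3543, -0.034]
tcp_rot: [1.886, 2.513, 0.0]
wrist_force: [-1.0, 0.1, 1.0]
width: 0.183
grip_force: 24.5
```

Gripped at 15.6 mm and 24.5 N. Lifting, then carrying it across.

Emit:
jog_arm(turn=[[0, 0, 0], [0, 0, 0], [0, 0, 0], [0, 0, 0], [0, 0, 0], [0, 0, 0], [0, 0, 0], [0, 0, 0], [0, 0, 0], [0, 0, 0], [0, 0, 0]], delta_pos=[[0, 0, -0.006], [0, 0, -0.014], [0, 0, -0.02], [0, 0, -0.02], [0, 0, -0.02], [0, 0, -0.02], [0, 0, -0.02], [0, 0, -0.02], [0, 0, -0.02], [0, 0, -0.01], [0, 0, 0]], gripper=[0.01, 0.01, 0.01, 0.01, 0.01, 0.01, 0.01, 0.01, 0.01, 0.01, 0.01])

```text
time: 16.47
tool_pos: [0.4323, -0.3558, 0.1393]
tcp_rot: [1.882, 2.508, -0.001]
wrist_force: [-0.2, -0.4, -0.5]
width: 0.182
grip_force: 24.4
```

Emit:
jog_arm(turn=[[0, 0, 0], [0, 0, 0], [0, 0, 0], [0, 0, 0], [0, 0, 0], [0, 0, 0], [0, 0, 0], [0, 0, 0], [0, 0, 0], [0, 0, 0], [0, 0, 0], [0, 0, 0], [0, 0, 0], [0, 0, 0], [0, 0, 0], [0, 0, 0], [0, 0, 0], [0, 0, 0], [0, 0, 0], [0, 0, 0]], delta_pos=[[0.0206, 0.00897, 0], [0.0206, 0.00897, 0], [0.0206, 0.00897, 0], [0.0206, 0.00897, 0], [0.0206, 0.00897, 0], [0.0206, 0.00897, 0], [0.0206, 0.00897, 0], [0.0206, 0.00897, 0], [0.0206, 0.00897, 0], [0.0206, 0.00897, 0], [0.0206, 0.00897, 0], [0.0206, 0.00897, 0], [0.0206, 0.00897, 0], [0.0206, 0.00897, 0], [0.0206, 0.00897, 0], [0.0206, 0.00897, 0], [0.0206, 0.00897, 0], [0.0206, 0.00897, 0], [0.0206, 0.00897, 0], [0.0206, 0.00897, 0]], gripper=[0.01, 0.01, 0.01, 0.01, 0.01, 0.01, 0.01, 0.01, 0.01, 0.01, 0.01, 0.01, 0.01, 0.01, 0.01, 0.01, 0.01, 0.01, 0.01, 0.01])

```text
time: 18.13
tool_pos: [0.4865, 0.0925, 0.1342]
tcp_rot: [-1.884, -2.511, 0.003]
wrist_force: [0.8, -1.1, 0.1]
width: 0.18
grip_force: 24.4
```

Emit:
jog_arm(turn=[[0, 0, 0], [0, 0, 0], [0, 0, 0], [0, 0, 0], [0, 0, 0], [0, 0, 0], [0, 0, 0], [0, 0, 0], [0, 0, 0]], delta_pos=[[0.0183, 0.008, 0], [0.0183, 0.008, 0], [0.0183, 0.008, 0], [0.0183, 0.008, 0], [0.0183, 0.008, 0], [0.0183, 0.008, 0], [0.0183, 0.008, 0], [0.0183, 0.008, 0], [0.0183, 0.008, 0]], gripper=[0.01, 0.01, 0.01, 0.01, 0.01, 0.01, 0.01, 0.01, 0.01])

```text
time: 18.88
tool_pos: [0.5097, 0.2702, 0.134]
tcp_rot: [-1.885, -2.512, 0.004]
wrist_force: [-0.3, 0.1, -0.0]
width: 0.181
grip_force: 24.4
```

Emit:
jog_arm(turn=[[0, 0, -0.0971], [0, 0, -0.0971], [0, 0, -0.0971], [0, 0, -0.0971], [0, 0, -0.0971], [0, 0, -0.0971], [0, 0, -0.0971], [0, 0, -0.0971], [0, 0, -0.0971], [0, 0, -0.0971], [0, 0, -0.0971], [0, 0, 0], [0, 0, 0]], delta_pos=[[0, 0, 0], [0, 0, 0], [0, 0, 0], [0, 0, 0], [0, 0, 0], [0, 0, 0], [0, 0, 0], [0, 0, 0], [0, 0, 0], [0, 0, 0], [0, 0, 0], [0, 0, 0], [0, 0, 0]], gripper=[0.01, 0.01, 0.01, 0.01, 0.01, 0.01, 0.01, 0.01, 0.01, 0.01, 0.01, 0.01, 0.01])

```text
time: 19.97
tool_pos: [0.5099, 0.2693, 0.1344]
tcp_rot: [-0.348, -3.12, 0.002]
wrist_force: [-0.2, 0.4, -0.0]
width: 0.18
grip_force: 24.4
```

```bash
python3 - <<'E'
from h import *
from scipy.spatial.transform import Rotation as R
im=shot("scene","s8.png"); s=read_state(); p=np.array(s["tool_pos"]); M=R.from_rotvec(s["tcp_rot"]).as_matrix()
print(p,M.round(3).tolist(),s["time"],s["width"],s["wrist_force"],np.degrees(np.arctan2(M[1,1],M[0,1])))
print("err",(M.T@(np.array([.5108,.2705,p[2]])-p)).round(4))
b=[x for x in blobs(im,(100,110,50),(125,255,255),15)[0] if 100<x[0][0]<300 and 120<x[0][1]<260];print(b)
d=np.array([np.cos(np.radians(-12.6)),np.sin(np.radians(-12.6)),0])
for sg in(1,-1): print(sg,proj("scene",p+sg*.05*d+[0,0,.045]))
E
```

```text
[0.51008366 0.26942144 0.13473643] [[-0.975, 0.22, -0.002], [0.22, 0.975, -0.001], [0.001, -0.001, -1.0]] 20.0167 0.179815539823364 [ 0.29432108 -0.34000734 -0.51471953] 77.27904742430609
err [-0.0005  0.0012 -0.    ]
[([214.5, 172.4], [211, 169, 7, 9, 37]), ([106.7, 178.2], [104, 170, 6, 18, 77]), ([263.5, 215.2], [259, 211, 10, 9, 83])]
1 [213.83184881 172.91722983]
-1 [182.36915744 182.78231634]
```

```bash
python3 - <<'E'
from h import *
im=cv2.imread("pics/top0.png"); h=cv2.cvtColor(im,cv2.COLOR_BGR2HSV)[:,:,1].astype(float)
pts=[]
for g in((168.6,246.2),(196.7,253.3)):
    x,y=int(g[0])-3,int(g[1])-3; w=np.clip(150-h[y:y+8,x:x+8],0,None); yy,xx=np.mgrid[y:y+8,x:x+8]
    c=((w*xx).sum()/w.sum(),(w*yy).sum()/w.sum()); pts.append(onz("top",c,.004)); print(c,pts[-1])
print("mid",sum(pts)/2,"sep",np.linalg.norm(pts[0]-pts[1]),"ang",np.degrees(np.arctan2(*(pts[0]-pts[1])[1::-1])))
E
```

```text
(np.float64(166.98046398046398), np.float64(245.5877085877086)) [0.51801552 0.30601803 0.004     ]
(np.float64(197.68722943722943), np.float64(253.56926406926408)) [0.50192251 0.23488718 0.004     ]
mid [0.50996902 0.2704526  0.004     ] sep 0.07292861603281038 ang 77.25172741936127
```

The nest screw dots give centre (0.510, 0.2705) at 77.3°, and the tube is aligned to within 1 mm. Lowering it.

Emit:
jog_arm(turn=[[0, 0, 0], [0, 0, 0], [0, 0, 0], [0, 0, 0], [0, 0, 0], [0, 0, 0], [0, 0, 0], [0, 0, 0], [0, 0, 0], [0, 0, 0], [0, 0, 0], [0, 0, 0]], delta_pos=[[0, 0.001, 0.01], [0, 0, 0.018], [0, 0, 0.02], [0, 0, 0.02], [0, 0, 0.02], [0, 0, 0.02], [0, 0, 0.018], [0, 0, 0.014], [0, 0, 0.01], [0, 0, 0.006], [0, 0, 0.003], [0, 0, 0]], gripper=[0.01, 0.01, 0.01, 0.01, 0.01, 0.01, 0.01, 0.01, 0.01, 0.01, 0.01, 0.01])

```text
time: 21.02
tool_pos: [0.5107, 0.2706, -0.0236]
tcp_rot: [-0.344, -3.122, 0.001]
wrist_force: [-0.6, 0.6, 0.2]
width: 0.178
grip_force: 24.4
```

Emit:
jog_arm(turn=[[0, 0, 0], [0, 0, 0], [0, 0, 0], [0, 0, 0]], delta_pos=[[0, 0, 0.002], [0, 0, 0.001], [0, 0, 0.001], [0, 0, 0]], gripper=[0.01, 0.01, 0.01, 0.01])

```text
time: 21.35
tool_pos: [0.5113, 0.2709, -0.0266]
tcp_rot: [0.344, 3.122, 0.001]
wrist_force: [-0.2, -0.4, -0.5]
width: 0.182
grip_force: 24.4
```

Emit:
jog_arm(turn=[[0, 0, 0], [0, 0, 0], [0, 0, 0]], delta_pos=[[0, 0, 0.0015], [0, 0, 0.001], [0, 0, 0]], gripper=[0.01, 0.01, 0.01])

```text
time: 21.6
tool_pos: [0.5108, 0.2707, -0.0297]
tcp_rot: [-0.344, -3.123, 0.0]
wrist_force: [-0.2, -0.8, 0.7]
width: 0.184
grip_force: 24.4
```

The tube is now at seat height (grasped at −0.034 on the desk, plus the 4 mm floor). I'll release slowly, opening only to 40 mm, then rise.

Emit:
jog_arm(turn=[[0, 0, 0], [0, 0, 0], [0, 0, 0], [0, 0, 0], [0, 0, 0], [0, 0, 0], [0, 0, 0]], delta_pos=[[0, 0, 0.0005], [0, 0, 0], [0, 0, 0], [0, 0, 0], [0, 0, 0], [0, 0, 0], [0, 0, 0]], gripper=[0.01, 0.018, 0.022, 0.03, 0.038, 0.038, 0.038])

```text
time: 22.18
tool_pos: [0.511, 0.2707, -0.0301]
tcp_rot: [0.344, 3.123, 0.0]
wrist_force: [-0.5, -0.2, 0.3]
width: 0.444
grip_force: 0.0
```

Emit:
jog_arm(turn=[[0, 0, 0], [0, 0, 0], [0, 0, 0], [0, 0, 0], [0, 0, 0], [0, 0, 0], [0, 0, 0], [0, 0, 0], [0, 0, 0], [0, 0, 0], [0, 0, 0], [0, 0, 0], [0, 0, 0]], delta_pos=[[0, 0, -0.006], [0, 0, -0.012], [0, 0, -0.018], [0, 0, -0.02], [0, 0, -0.02], [0, 0, -0.02], [0, 0, -0.02], [0, 0, -0.02], [0, 0, -0.02], [0, 0, -0.02], [0, 0, -0.014], [0, 0, 0], [0, 0, 0]], gripper=[0.038, 0.038, 0.038, 0.038, 0.038, 0.038, 0.038, 0.038, 0.038, 0.038, 0.038, 0.038, 0.038])

```text
time: 23.27
tool_pos: [0.5119, 0.2712, 0.1619]
tcp_rot: [0.344, 3.12, 0.003]
wrist_force: [0.2, -0.0, 0.7]
width: 0.445
grip_force: 0.0
```

```bash
python3 - <<'E'
from h import *
im=shot("scene","s9.png"); s=read_state(); print(s["tool_pos"],s["time"],s["wrist_force"])
print([x for x in blobs(im,(100,110,50),(125,255,255),15)[0] if 100<x[0][0]<480 and 120<x[0][1]<340])
d=np.array([np.cos(np.radians(-12.7)),np.sin(np.radians(-12.7)),0])
print("tube cap exp",proj("scene",np.array([.5108,.2707,.016])+.05*d),"bottle exp",proj("scene",[.541,.0977,.1]))
it=shot("top","t9.png"); print([x for x in blobs(it,(100,110,50),(125,255,255),10)[0] if 140<x[0][0]<420 and 180<x[0][1]<300])
print("top exp",proj("top",np.array([.5108,.2707,.018])+.05*d),proj("top",[.541,.0977,.1]))
# white pixels (tube) in trough in scene
h=cv2.cvtColor(im,cv2.COLOR_RGB2HSV); m=((h[...,1]<60)&(h[...,2]>110))[215:265,165:245]; q=np.argwhere(m)[:,::-1]+[165,215]; 
print(len(q), cv2.minAreaRect(q.astype(np.float32)) if len(q) else 0)
for e in(.0585,-.0585): print(proj("scene",np.array([.5108,.2707,.015])+e*d))
E
```

```text
[0.51090606 0.27068573 0.16026931] 23.3167 [ 0.14581006 -0.1251235  -0.97657234]
[([106.7, 178.2], [104, 170, 6, 18, 77]), ([263.5, 215.2], [259, 211, 10, 9, 83]), ([218.1, 230.9], [216, 229, 5, 6, 19])]
tube cap exp [218.12902228 231.83062377] bottle exp [264.38230439 215.04169116]
[([186.5, 227.9], [182, 225, 10, 7, 41]), ([253.0, 232.0], [247, 226, 13, 13, 119])]
top exp [186.72451711 226.97415778] [253.19923511 231.53709785]
545 ((204.5, 239.5), (49.0, 79.0), 90.0)
[220.58776448 231.20382963]
[185.63881935 245.22579129]
```

Both caps are within about 1 px of where they should be in both views, and the arm is clear. Handing in.

```bash
python3 -c "
from h import *
print(ticket.finish_job())"
```

```text
the job is handed in; nothing more can be done
None
```

The job is handed in at about 23 s: the blue-capped bottle stands upright in the round nest and the blue-capped tube lies in the long trough. Both caps were within about 1 px of the expected spots in both cameras; the handing-in call returned no verdict.

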